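# Put up the recipe-filming stand

### The arm

A 6-joint arm with a two-finger parallel gripper is mounted at the origin on the work surface. World frame = base frame: x ahead of the robot, y to its left, z up, the work surface at z = 0. Lengths are in m, angles in rad, forces in N, time in s.
With the tool pointing down it reaches from about 0.25 to 0.775 m from the base axis. Payload 4 kg.
Tool frame: the origin (TCP) lies at the very end of the fingers, on their centre line; the grasp point (between the pads) lies 19 mm behind it (robot.hold_point_z is the distance from the TCP to the grasp point, in m); z points along the fingers, y is the line along which they close (so a half turn about z gives the same grasp; the last joint's range is limited). The gripper opens to 94 mm and grips with 3 to 60 N. Pads are 16 mm wide; open, the fingers measure 119 mm over their backs; the gripper's body (75 mm by 177 mm) begins 78 mm behind the grasp point.
Start: joints at [1.078, 0.087, 1.371, -0, 1.684, -0.103], TCP at [0.209, 0.509, 0.206] pointing down, gripper open.
Joint ranges: [-3.1, 3.1], [-0.76, 2.03], [0.27, 2.55], [-1.08, 4.22], [0.17, 2.65], [-2.57, 2.57]. Speed limits (rad/s): [2.79, 2.79, 3.14, 3.14, 3.14, 3.14].

### API

Orientations are given as [roll, pitch, yaw] about the fixed x, y, z axes, in that order (R = Rz(yaw) Ry(pitch) Rx(roll)).
In Python, from bench import robot gives the robot as it stands.
- The arm moves only by the tool carry_out, never from a script. Its argument "steps" is a list of rows, each a list of 3 entries, a list of its own where there are three numbers: the shift along the tool's x, y, z in m, then the turn about the tool's z in units of 10 degrees (1.0 is 10 degrees), then the closure, from -1 (fully open) to 1 (shut). In form: [[[tx, ty, tz], roll, jaw], ...]. A call has 1 to 10 rows; each row is the pose to reach, as a shift and turn from the pose commanded when the call began, along the tool's axes at that moment; what a row does not reach only later rows make up. A row lasts 1/8 s, in which the tool goes at most 62.5 mm and 10.7 degrees, less where a joint would pass 70% of its speed; a pose out of reach is approached as far as the arm can. A call with a gripper value outside its range is refused whole. The fingers move at their own pace and stop on an object; the grip force is fixed at half the most. Time passes only in rows, so rows that repeat a pose let the fingers close. It gives the time, the measured TCP pose, the force, the opening and the grip force at its end, in the units of the state.
- robot.get_obs(): the state, without advancing time (a new reading comes with each control period).
- robot.snapshot(name): name is "side" or "top"; returns a dict with "image" (384x512x3 uint8, red, green, blue), "z_map" (384x512 float32, m along the optical axis (not along the pixel's ray), 0 where there is no reading), "mtx" (3x3 intrinsics, pixels), "R" (3x3) and "t" (3): a world point X has camera coordinates R X + t. Camera axes: x right, y down, z forward; pixel columns grow to the right and rows downward; lengths in m; the calibration is good to about 2 mm. A picture is of the moment at which its call begins.
- robot.close_job(): hands the job in; it is judged then, once.
The state is a dict: "time": time; "joint_positions": joint angles; "qvel": joint speeds; "joint_torque": joint torques, N m; "tool_pos": TCP position; "ee_rot": TCP orientation; "wrist_force": force on the tool from outside, world axes, zero at the start; "wrist_torque": the same for the moment, N m; "width": finger opening in m; "finger_force": force on a finger pad.
Only numpy, scipy, OpenCV 4.12 (cv2) and the standard library are available. Lean on these libraries where they do the work, as an engineer would, in place of code of your own. Each camera call takes 0.05 s, during which the arm holds its last target. There are 200 camera calls.

### The job

Put up the small camera stand on the counter for filming a recipe: first swing its folded foot all the way out until it snaps into its end detent, then press the thumb button on the collar so that the column is freed, and pull the column up by its head, through the soft first stop, to the second and topmost stop. The clamp ring is still loose and the column sinks if it is let go, so finish while your gripper is still holding the head up at the second stop, ready for me to tighten the ring. Keep the stand standing flat and where it is, and do not disturb the other things on the counter.

Things in the scene. Friction and masses are not known exactly. Their poses are not given: they have to be found in the camera images.
- stand_base (a point): Camera stand, the only mast on the counter: steel base plate 180 x 110 x 16 mm, loose, about 2.8 kg, with an upright 30 mm tube in its middle, a ribbed clamp ring and a black collar (44 mm wide, top 155 mm up). This point: centre of the plate's underside, on the tube's axis; x along the plate's long side, y towards the edge with the folding foot. Pushed sideways at the head it tips from about 8 N.
- leg (a joint): Angle (rad) of the folding foot: 0 folded along the plate's +y edge (arm along the stand's +x), 1.571 fully out (arm along the stand's +y); it turns level, anticlockwise from above. Friction (0.6 N at the post) keeps it where it is left; at 1.2 to 1.4 a sprung ball must be pushed past (about 2 N at the post), then it snaps to the end stop at 1.571 and stays.
- leg_hinge (a point): Point on the vertical hinge axis of the folding foot, 12 mm above the counter, at x -65, y +72 mm from the stand's base point in the stand's axes.
- foot_mid (a point): Upright rubber post at the end of the folding foot: 22 mm diameter, from 1 to 36 mm above the counter, 135 mm from the hinge axis; this point is on its axis, 18 mm up. The flat arm to it is 16 mm wide, top at 17 mm. Folded, the post stands 6 mm beside the base plate, so fingers beside it must stay above 17 mm there. Pinch it from above at any yaw, or push it.
- button_top (a point): Thumb button: grey plastic pad 24 x 22 mm standing out of the collar on the side away from the folding foot (the stand's -y), 56 mm from the column's axis; this point is the middle of its top face, about 149 mm above the counter. Pressed straight down.
- button (a joint): Angle (rad) of the button's rocker: 0 released, 0.30 fully down (the pad's middle has sunk about 11 mm). Sprung: 2 N at first, 5 N fully down. At about 0.17 the column comes free and rises by itself 12 to 30 mm on a counter-spring, so the button does not catch it again when let go.
- head_mid (a point): Middle of the black round head on top of the column: 34 mm diameter, 26 mm high, gripped from above at any yaw; 182 mm above the counter when the column is down. Camera plate (32 mm diameter) and screw stand up to 24 mm above this point. Below the head: a neck (26 mm diameter, 8 mm high) and a flange of 40 mm diameter, its underside 27 mm below this point.
- head (a joint): How far the column is drawn out (m): 0 down and latched; soft first stop at about 0.047, where a sprung ball must be pulled past (about 5 N upwards); second, topmost, hard stop at 0.100. The column weighs about 0.25 kg; at the top about 3 N hold it, and it sinks if let go.
- kettle: Cream electric kettle, 200 mm high, on its round base to the left; bystander. Origin at the centre of its underside.
- jar: Lidded glass jar, 90 mm diameter, 150 mm high, to the right; bystander. Origin at the centre of its underside.
- cup_a: Maroon ceramic cup, 78 mm diameter, 82 mm high, beside the stand on its button side; bystander. Origin at the centre of its underside.
- cup_b: Second maroon ceramic cup of the same size, near the end of the base plate; bystander. Origin at the centre of its underside.
- tray: Low steel tray 150 x 210 mm, 16 mm high, with a teaspoon on it, to the left in front; bystander. Origin at the centre of its underside.
- teaspoon: Steel teaspoon, 140 mm long, lying on the tray; bystander.
There are look-alikes about, which are no part of the job. Leave any red look-alike of the part that bears stand_base alone.

How it is judged:
By the outcome, as a careful person would: the job done as asked, in the order asked, and still so for the second after the job is handed in, while the arm keeps its last pose, push and grip.
It also fails if it takes over 72 s, if anything falls off the work surface, if the arm or the gripper's body presses on something with over 40 N, if the wrist force passes 120 N, or if a joint passes its speed limit or range.

## Working session

There is one attempt and no reset: what is moved stays moved. The work goes in short steps, Python scripts to look and compute and a tool call to move; the robot and the scene stay as the last step left them, time stands still between calls to the robot, and variables do not carry over. Pictures are saved under pics/ and viewed, at most 10 in all, crops included, and the job is handed in when it is done.

Besides the shell and the picture viewer there is one more tool, called after "Call:" as name(argument=value, ...), one argument or row to a line, values as JSON. carry_out: Moves the arm, as the interface text tells. Its arguments: {"type":"object","properties":{"steps":{"type":"array","items":{"type":"array"}}},"required":["steps"]}

```bash
mkdir -p pics; cat > h.py <<'E'
import numpy as np, cv2
from bench import robot
def snap(n,f=None):
    s=robot.snapshot(n)
    if f: cv2.imwrite('pics/'+f,cv2.cvtColor(s['image'],cv2.COLOR_RGB2BGR))
    return s
def ray(s,u,v,z):
    d=s['R'].T@np.linalg.inv(s['mtx'])@np.array([u,v,1.]); c=-s['R'].T@s['t']
    return c+d*(z-c[2])/d[2]
def cloud(s):
    v,u=np.mgrid[0:384,0:512]; Z=s['z_map']
    P=np.stack([u,v,np.ones_like(u)],-1)@np.linalg.inv(s['mtx']).T*Z[...,None]
    return (P-s['t'])@s['R']
E
python3 - <<'E'
from h import *
for n in('top','side'):
    s=snap(n,n+'0.png'); np.savez(n+'0.npz',**s); print(n,-s['R'].T@s['t'])
o=robot.get_obs(); print(o['tool_pos'],o['ee_rot'],o['time'],o['wrist_force'])
E
```

```text
top [ 0.27485528 -0.01261162  1.71961456]
side [-0.37118036  1.16699274  0.93978806]
[0.20874907 0.50831152 0.2044451 ] [-3.13963062e+00 -2.07849190e-04  2.75182050e+00] 0.1 [-0.37841169  0.47526824  0.00727655]
```

View pics/top0.png

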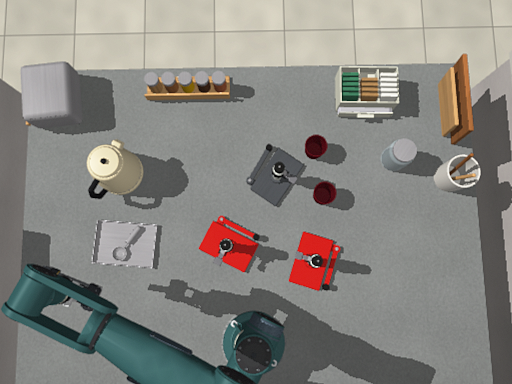

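View pics/side0.png

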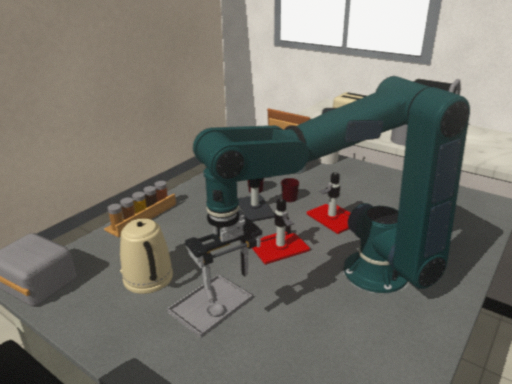

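The top view shows three masts. Two stand on red plates, at (227,245) and (316,261), and one stands on a dark grey steel plate at (278,172). The grey one fits: it has a steel plate and a cup on either side, at (316,147) and (324,192), and the red ones are the look-alikes. I'll confirm with an enlarged crop.

```bash
python3 - <<'E'
from h import *
im=cv2.imread('pics/top0.png')[130:220,230:350]
cv2.imwrite('pics/crop0.png',cv2.resize(im,None,fx=6,fy=6,interpolation=cv2.INTER_CUBIC))
s=dict(np.load('top0.npz')); P=cloud(s)[130:220,230:350]
im=s['image'][130:220,230:350].astype(int)
z=P[...,2]
for lo,hi in((.008,.024),(.028,.045),(.19,.22),(.14,.165)):
    m=(z>lo)&(z<hi); m=m.astype(np.uint8)
    n,l,st,c=cv2.connectedComponentsWithStats(m)
    for i in range(1,n):
        if st[i,4]>8: q=P[l==i]; print(lo,st[i,4],c[i].round(1)+[230,130],q.mean(0).round(4),im[l==i].mean(0).round())
m=((z>.01)&(z<.021)).astype(np.uint8)
n,l,st,c=cv2.connectedComponentsWithStats(m); k=1+st[1:,4].argmax()
pts=P[l==k][:,:2]; r=cv2.minAreaRect((pts*1000).astype(np.float32)); print(r, cv2.boxPoints(r))
E
```

```text
0.008 37 [317.6 144.3] [ 0.6775 -0.2447  0.0142] [50. 10. 15.]
0.008 12 [308.5 144.5] [ 0.6776 -0.2122  0.0137] [55. 12. 16.]
0.008 25 [314.2 150.4] [ 0.6566 -0.2321  0.0105] [59. 13. 18.]
0.008 1389 [273.4 175.6] [ 0.5674 -0.0841  0.0166] [82. 85. 88.]
0.008 60 [324.8 191.9] [ 0.5061 -0.2632  0.013 ] [55. 12. 17.]
0.008 13 [324.5 200.3] [ 0.4765 -0.261   0.0115] [60. 15. 20.]
0.028 10 [310.  140.9] [ 0.6848 -0.2151  0.0379] [50.  8. 13.]
0.028 24 [320.3 143.2] [ 0.6759 -0.2514  0.0364] [61. 10. 16.]
0.028 29 [268.9 146.1] [ 0.6691 -0.07    0.0369] [46. 45. 44.]
0.028 27 [276.6 179. ] [ 0.5523 -0.0941  0.0325] [90. 92. 92.]
0.19 88 [279.4 166.4] [ 0.5645 -0.0957  0.2023] [43. 43. 42.]
0.14 135 [285.8 175.3] [ 0.544  -0.1185  0.1521] [108. 107. 108.]
((577.1411743164062, -80.41218566894531), (148.19253540039062, 184.16961669921875), 54.52254104614258) [[ 459.1483    -87.30761 ]
 [ 609.1257   -194.19646 ]
 [ 695.13403   -73.51676 ]
 [ 545.1567     33.372086]]
```

View pics/crop0.png

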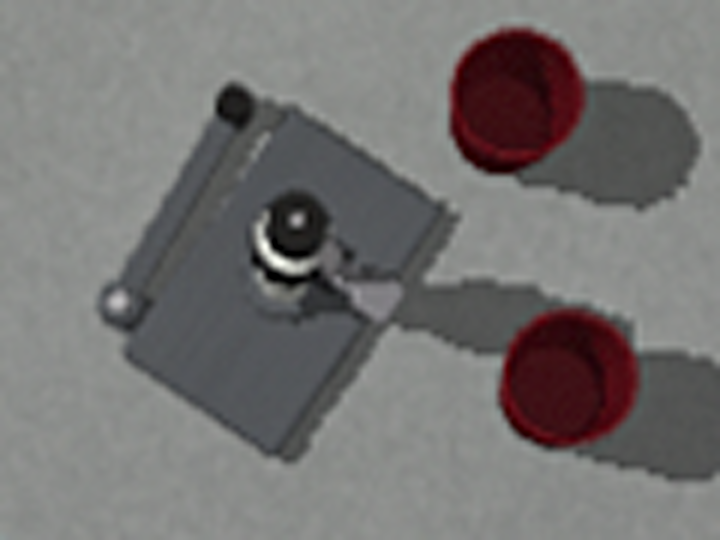

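The crop confirms it: a grey plate, the rubber post at px (269.2,147.2), the hinge knob at (250.2,180.8), the head at (279.8,166.7) and the button pad at about (293.3,179.5). Next I'll work out the stand frame.

```bash
python3 - <<'E'
from h import *
s=dict(np.load('top0.npz'))
hd=ray(s,279.8,166.7,.206); post=ray(s,269.2,147.2,.036); hi=ray(s,250.2,180.8,.022); b=ray(s,293.3,179.5,.149)
P=cloud(s);z=P[...,2]
sel=np.zeros(z.shape,bool); sel[130:220,230:350]=1
m=sel&(z>.1985)&(z<.212); q=P[m]; print('head',hd,q.mean(0),(q.min(0)+q.max(0))/2)
m=sel&(z>.030)&(z<.040); m[:,280:]=0; m[155:]=0; q=P[m]; print('post',post,(q.min(0)+q.max(0))/2)
m=sel&(z>.143)&(z<.1535)&(s['image'].astype(int).sum(-1)>300); q=P[m]; print('btn',b,(q.min(0)+q.max(0))/2,q.mean(0))
# plate only
m=sel&(z>.012)&(z<.019); m[:,300:]=0
q=P[m][:,:2]
print('hinge',hi)
d=post-hi; print('yaw',np.degrees(np.arctan2(d[1],d[0])),np.hypot(*d[:2]))
d2=hd-b; print('yaw btn',np.degrees(np.arctan2(d2[1],d2[0]))-90,np.hypot(*d2[:2]))
for yaw in (np.arctan2(d[1],d[0]),):
    R=np.array([[np.cos(yaw),-np.sin(yaw)],[np.sin(yaw),np.cos(yaw)]])
    print('base from hinge',hi[:2]-R@[-.065,.072],'from post',post[:2]-R@[.07,.072],'head',hd[:2],'btn',b[:2]-R@[0,-.056])
    l=(q-hd[:2])@R; print('plate extents in stand',np.percentile(l,[.5,99.5],axis=0))
for n,u,v,h in(('cupfar',316,147,.082),('cupnear',324,192,.082),('kettle',113,168,.1),('red1',227,245,.2)): print(n,ray(s,u,v,h))
E
```

```text
head [ 0.56267633 -0.09683521  0.206     ] [ 0.56471914 -0.09608164  0.20384013] [ 0.56564635 -0.09606817  0.20478252]
post [ 0.66548924 -0.07102497  0.036     ] [ 0.6685     -0.07039602  0.03548877]
btn [ 0.5303387  -0.14263284  0.149     ] [ 0.54472561 -0.11302703  0.14834369] [ 0.53456646 -0.13167606  0.14940699]
hinge [ 0.54952899 -0.00184075  0.022     ]
yaw -30.82115306137553 0.13503050008064865
yaw btn -35.225848718377236 0.056063758314845114
base from hinge [ 0.56845918 -0.09697564] from post [ 0.56848537 -0.09699127] head [ 0.56267633 -0.09683521] btn [ 0.55903086 -0.09454168]
plate extents in stand [[-0.08933966 -0.0552186 ]
 [ 0.09433104  0.14032567]]
cupfar [ 0.65223142 -0.22953226  0.082     ]
cupnear [ 0.49637115 -0.25035229  0.082     ]
kettle [0.58998598 0.45693477 0.1       ]
red1 [0.32218578 0.07227257 0.2       ]
```

```bash
cat >> h.py <<'E'
B=np.array([.566,-.0965]); Y=np.radians(-31.5)
RS=np.array([[np.cos(Y),-np.sin(Y)],[np.sin(Y),np.cos(Y)]])
def st(x,y): return B+RS@[x,y]
def Rm(rpy):
    r,p,y=rpy; c,s=np.cos,np.sin
    return np.array([[c(y),-s(y),0],[s(y),c(y),0],[0,0,1]])@np.array([[c(p),0,s(p)],[0,1,0],[-s(p),0,c(p)]])@np.array([[1,0,0],[0,c(r),-s(r)],[0,s(r),c(r)]])
def leg(a,back=0): # post xy at angle a (deg), tool yaw so that tool y is tangential
    a=np.radians(a); return st(-.065+.135*np.cos(a),.072+.135*np.sin(a))
def delta(xy,z,ydir=None,o=None):
    o=o or robot.get_obs(); R=Rm(o['ee_rot']); d=R.T@(np.r_[xy,z]-o['tool_pos'])
    cur=np.degrees(np.arctan2(R[1,1],R[0,1]))
    t=0 if ydir is None else ((cur-ydir+90)%180-90)/10
    return d.round(4),round(t,2)
E
python3 - <<'E'
from h import *
print(leg(0),delta(leg(0),.30,58.5),delta(leg(0),.021,58.5))
E
```

```text
[ 0.66330471 -0.07168481] (array([-0.6408, -0.364 , -0.095 ]), np.float64(0.92)) (array([-0.6409, -0.3634,  0.184 ]), np.float64(0.92))
```

Call:
carry_out(
  steps=[
    [[0, 0, -0.06], 0, -1],
    [[-0.05, -0.03, -0.12], 0, -1],
    [[-0.64, -0.364, -0.12], 0.9, 0],
    [[-0.64, -0.364, -0.12], 0.9, 0],
    [[-0.64, -0.364, -0.12], 0.9, 0],
    [[-0.64, -0.364, -0.12], 0.9, 0],
    [[-0.64, -0.364, -0.12], 0.9, 0],
    [[-0.64, -0.364, -0.12], 0.9, 0],
    [[-0.64, -0.364, -0.12], 0.9, 0],
    [[-0.64, -0.364, -0.12], 0.9, 0],
  ],
)

```text
time: 1.35
tool_pos: [0.5445, 0.0788, 0.3208]
ee_rot: [3.142, -0.001, 2.595]
wrist_force: [0.3, 0.5, 0.7]
width: 0.0466
finger_force: 0.0
```

Call:
carry_out(
  steps=[
    [[-0.22, -0.125, 0], 0, 0],
    [[-0.22, -0.125, 0], 0, 0],
    [[-0.22, -0.125, 0], 0, 0],
    [[-0.22, -0.125, 0], 0, 0],
    [[-0.22, -0.125, 0], 0, 0],
    [[-0.22, -0.125, 0], 0, 0],
  ],
)

```text
time: 2.1
tool_pos: [0.6664, -0.1405, 0.3202]
ee_rot: [3.142, -0.002, 2.594]
wrist_force: [0.0, 0.4, 0.2]
width: 0.047
finger_force: 0.0
```

```bash
python3 - <<'E'
from h import *
o=robot.get_obs(); print(o['tool_pos'],o['ee_rot'],o['time'],o['wrist_force'],o['width'],o['joint_positions'])
print(delta([.665,-.071],.12,58.5),delta([.665,-.071],.022,58.5))
E
```

```text
[ 0.66643368 -0.14053655  0.32015096] [ 3.14153298e+00 -2.24252893e-03  2.59438163e+00] 2.1 [0.02829521 0.35861609 0.15609725] 0.047020172565531836 [-2.91354435e-01  4.15038475e-01  7.44887313e-01  6.82660309e-04
  1.98382121e+00 -1.31466633e+00]
(array([0.037 , 0.0586, 0.2002]), np.float64(0.01)) (array([0.0367, 0.0586, 0.2982]), np.float64(0.01))
```

Call:
carry_out(
  steps=[
    [[0.037, 0.0586, 0.05], 0, 0],
    [[0.037, 0.0586, 0.1], 0, 0],
    [[0.037, 0.0586, 0.16], 0, 0],
    [[0.037, 0.0586, 0.2], 0, 0],
    [[0.037, 0.0586, 0.2], 0, 0],
    [[0.037, 0.0586, 0.2], 0, 0],
  ],
)

```text
time: 2.85
tool_pos: [0.6665, -0.0704, 0.1248]
ee_rot: [3.14, 0.005, 2.596]
wrist_force: [-0.5, 0.1, 0.5]
width: 0.0469
finger_force: 0.0
```

```bash
python3 - <<'E'
from h import *
s=snap('top','t1.png'); 
im=cv2.imread('pics/t1.png')[110:230,210:350]
a=cv2.resize(im,None,fx=4,fy=4,interpolation=cv2.INTER_CUBIC)
s=snap('side','s1.png');b=cv2.imread('pics/s1.png')[150:270,190:330]
b=cv2.resize(b,(a.shape[1]//1,a.shape[0]))
cv2.imwrite('pics/c1.png',cv2.resize(np.hstack([a,b]),(800,343)))
print(delta([.665,-.071],.022,58.5))
E
```

```text
(array([ 0.0027, -0.0013,  0.1037]), np.float64(0.02))
```

View pics/c1.png

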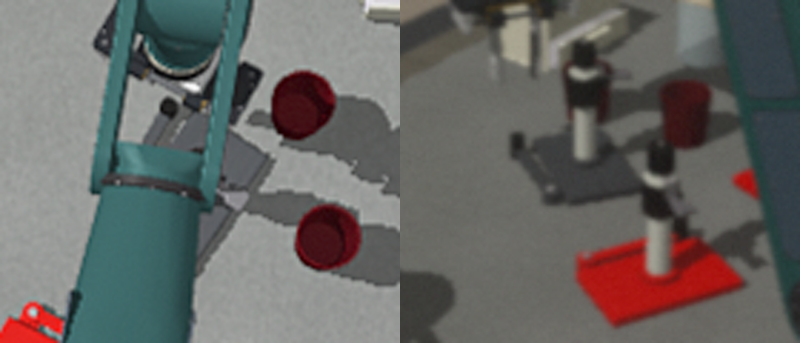

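The left panel (top view) shows the open fingers straddling the post at crop (168,105). The right panel (side view) shows them above the post at (517,143). I'll go down now.

Call:
carry_out(
  steps=[
    [[-0.002, -0.001, 0.03], 0, 0],
    [[-0.002, -0.001, 0.06], 0, 0],
    [[-0.002, -0.001, 0.08], 0, 0],
    [[-0.002, -0.001, 0.095], 0, 0],
    [[-0.002, -0.001, 0.102], 0, 0],
    [[-0.002, -0.001, 0.102], 0, 0],
    [[-0.002, -0.001, 0.102], 0, 0.3],
    [[-0.002, -0.001, 0.102], 0, 0.3],
    [[-0.002, -0.001, 0.102], 0, 0.3],
  ],
)

```text
time: 4.08
tool_pos: [0.6673, -0.0731, 0.0201]
ee_rot: [3.141, 0.001, 2.595]
wrist_force: [0.7, 0.3, 0.8]
width: 0.033
finger_force: 0.3
```

```bash
python3 - <<'E'
from h import *
o=robot.get_obs(); print(o['tool_pos'],o['wrist_force'],o['width'],o['finger_force'])
R=Rm(o['ee_rot'])
H=st(-.065,.072); 
for a in range(9,100,9):
    p0=leg(0);print(a,(R.T@np.r_[leg(a)-p0,0]).round(4))
E
```

```text
[ 0.66725757 -0.07308448  0.02008904] [0.66577084 0.34139773 0.84839029] 0.03299098537957176 0.3082727640867233
9 [0.0016 0.0211 0.    ]
18 [0.0065 0.0417 0.    ]
27 [0.0145 0.0613 0.    ]
36 [0.0255 0.0794 0.    ]
45 [0.0393 0.0956 0.    ]
54 [0.0553 0.1094 0.    ]
63 [0.0734 0.1205 0.    ]
72 [ 0.0929  0.1287 -0.    ]
81 [ 0.1135  0.1337 -0.    ]
90 [ 1.346e-01  1.354e-01 -1.000e-04]
99 [ 1.557e-01  1.338e-01 -1.000e-04]
```

Call:
carry_out(
  steps=[
    [[0.0, 0.0105, -0.002], -0.45, 0.3],
    [[0.0015, 0.021, -0.002], -0.9, 0.3],
    [[0.0035, 0.0315, -0.002], -1.35, 0.3],
    [[0.0065, 0.0415, -0.002], -1.8, 0.3],
    [[0.01, 0.0515, -0.002], -2.25, 0.3],
    [[0.0145, 0.0615, -0.002], -2.7, 0.3],
    [[0.0195, 0.0705, -0.002], -3.15, 0.3],
    [[0.0255, 0.0795, -0.002], -3.6, 0.3],
    [[0.032, 0.088, -0.002], -4.05, 0.3],
    [[0.0395, 0.0955, -0.002], -4.5, 0.3],
  ],
)

```text
time: 5.32
tool_pos: [0.6831, 0.0288, 0.0216]
ee_rot: [-3.14, 0.001, -2.901]
wrist_force: [0.7, -0.7, 0.4]
width: 0.0327
finger_force: 0.5
```

```bash
python3 - <<'E'
from h import *
o=robot.get_obs(); print(o['tool_pos'],o['wrist_force'],o['width'],o['finger_force'],leg(45),o['joint_positions'][5])
R=Rm(o['ee_rot']); p=o['tool_pos'][:2]-st(-.065,.072); print(np.hypot(*p),np.degrees(np.arctan2(p[1],p[0])-Y))
for a in range(50,101,5):
    print(a,(R.T@np.r_[leg(a)-leg(45),0]).round(4))
snap('side','s2.png');snap('top','t2.png')
a=cv2.imread('pics/s2.png')[130:270,170:330];b=cv2.imread('pics/t2.png')[90:230,200:360]
cv2.imwrite('pics/c2.png',cv2.resize(np.hstack([a,b]),(800,350),interpolation=cv2.INTER_CUBIC))
E
```

```text
[0.68311079 0.02875187 0.02164553] [ 0.66344891 -0.69990185  0.38283592] 0.03271814260678044 0.4828818328678608 [0.67946823 0.03036762] -1.8521108714041439
0.13818594798902906 43.99594614283045
50 [ 0.0005  0.0118 -0.    ]
55 [ 0.0019  0.0235 -0.    ]
60 [ 0.0044  0.035  -0.    ]
65 [ 0.0079  0.0462 -0.0001]
70 [ 0.0123  0.0571 -0.0001]
75 [ 0.0177  0.0676 -0.0001]
80 [ 0.024   0.0776 -0.0001]
85 [ 0.0311  0.0869 -0.0001]
90 [ 0.039   0.0957 -0.0002]
95 [ 0.0477  0.1037 -0.0002]
100 [ 0.057   0.1109 -0.0002]
```

View pics/c2.png

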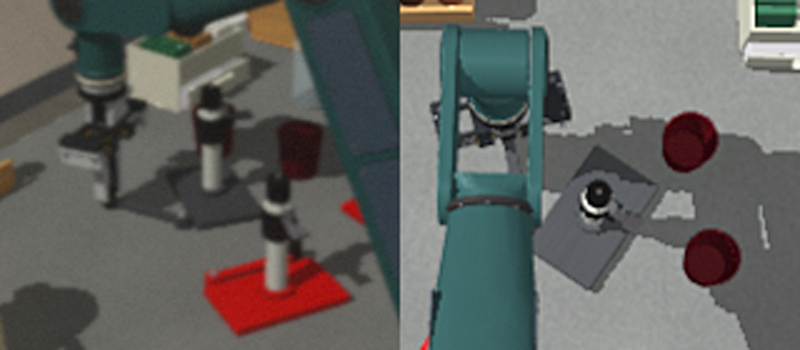

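The side panel at (105,190) and the top panel at (510,150) show the foot about half out between the fingers, with the stand still in place. I'll carry on.

Call:
carry_out(
  steps=[
    [[0.002, 0.012, 0], -0.5, 0.3],
    [[0.0035, 0.0235, 0], -1.0, 0.3],
    [[0.006, 0.035, 0], -1.5, 0.3],
    [[0.0095, 0.046, 0], -2.0, 0.3],
    [[0.014, 0.057, 0], -2.5, 0.3],
    [[0.0195, 0.0675, 0], -3.0, 0.3],
    [[0.0255, 0.0775, 0], -3.3, 0.3],
    [[0.0325, 0.087, 0], -3.5, 0.3],
    [[0.0405, 0.0955, 0], -3.5, 0.3],
    [[0.0405, 0.0955, 0], -3.5, 0.3],
  ],
)

```text
time: 6.68
tool_pos: [0.6197, 0.1122, 0.0214]
ee_rot: [3.141, -0.001, -2.292]
wrist_force: [-0.2, -0.5, 0.5]
width: 0.0329
finger_force: 0.3
```

```bash
python3 - <<'E'
from h import *
o=robot.get_obs(); print(o['tool_pos'],o['wrist_force'],o['width'],o['finger_force'],o['joint_positions'][5])
R=Rm(o['ee_rot']); p=o['tool_pos'][:2]-st(-.065,.072); print(np.hypot(*p),np.degrees(np.arctan2(p[1],p[0])-Y))
s=snap('side','s3.png');t=snap('top','t3.png')
print(R[:,:2])
a=cv2.imread('pics/s3.png')[130:270,150:310];b=cv2.imread('pics/t3.png')[90:230,180:340]
cv2.imwrite('pics/c3.png',cv2.resize(np.hstack([a,b]),(800,350),interpolation=cv2.INTER_CUBIC))
E
```

```text
[0.61968311 0.11223587 0.02143249] [-0.19728288 -0.47870873  0.47303954] 0.03293322746777687 0.2566434256732464 -2.3305943754703056
0.13403681738640336 89.26979496819834
[[-6.60586386e-01 -7.50749523e-01]
 [-7.50749553e-01  6.60586842e-01]
 [ 8.57701787e-04  4.21692860e-04]]
```

View pics/c3.png

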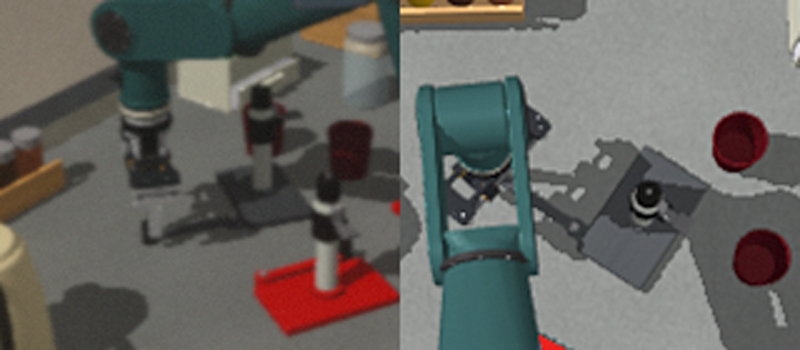

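Call:
carry_out(
  steps=[
    [[0.0, 0.003, 0], 0, 0.3],
    [[0.001, 0.006, 0], 0, 0.3],
    [[0.001, 0.006, 0], 0, 0.3],
    [[0.001, 0.006, 0], 0, 0.3],
  ],
)

```text
time: 7.28
tool_pos: [0.6163, 0.1139, 0.0211]
ee_rot: [-3.139, -0.001, -2.293]
wrist_force: [3.2, -3.8, -1.8]
width: 0.0331
finger_force: 2.6
```

Call:
carry_out(
  steps=[
    [[0, -0.006, 0], 0, 0.1],
    [[0, -0.006, 0], 0, 0.0],
    [[0, -0.006, 0], 0, 0.0],
    [[0, -0.006, -0.05], 0, 0],
    [[0, -0.006, -0.1], 0, 0],
    [[0, -0.006, -0.16], 0, 0],
    [[0, -0.006, -0.22], 0, 0],
    [[0, -0.006, -0.28], 0, 0],
    [[0, -0.006, -0.28], 0, 0],
  ],
)

```text
time: 8.4
tool_pos: [0.6216, 0.112, 0.3092]
ee_rot: [-3.133, 0.01, -2.292]
wrist_force: [0.1, -0.0, -0.1]
width: 0.0471
finger_force: 0.0
```

Call:
carry_out(
  steps=[
    [[0.0, -0.06, 0], 1, 1],
    [[0.0, -0.12, 0], 2, 1],
    [[0.0, -0.18, 0], 3, 1],
    [[0.0, -0.24, 0], 4, 1],
    [[0.0, -0.3, 0], 5, 1],
    [[0.0, -0.32, 0], 6, 1],
    [[0.0, -0.32, 0], 6, 1],
  ],
)

```text
time: 9.28
tool_pos: [0.8151, -0.096, 0.2704]
ee_rot: [3.138, 0.037, 2.944]
wrist_force: [0.6, 0.8, -0.6]
width: 0.0006
finger_force: 0.0
```

```bash
python3 - <<'E'
from h import *
o=robot.get_obs(); print(o['tool_pos'],o['ee_rot'],o['wrist_force'],o['width'],o['time'],o['joint_positions'])
s=snap('side','s4.png');t=snap('top','t4.png')
b=cv2.imread('pics/t4.png')[120:230,200:360]
cv2.imwrite('pics/c4.png',cv2.resize(b,None,fx=5,fy=5,interpolation=cv2.INTER_CUBIC))
E
```

```text
[ 0.81508465 -0.09599754  0.27041919] [3.13791256 0.03714015 2.94400244] [ 0.55513423  0.80749276 -0.58734236] 0.0006227479195667461 9.275 [-0.18767314  0.79047037  0.27808814  0.0037052   2.0358566  -1.55922433]
```

View pics/c4.png

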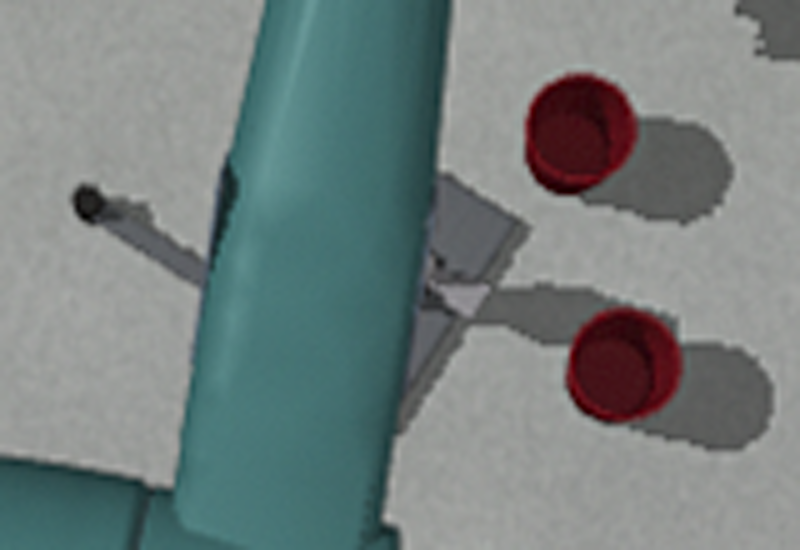

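The foot is out, with the post at crop (88,203), which is px (217.6,160.6). The jaw felt the end stop at about 5 N. I'll check the angle and then go to the button.

```bash
python3 - <<'E'
from h import *
s=robot.snapshot('top'); p=ray(s,217.6,160.6,.036)[:2]; h=st(-.065,.072); d=p-h
print(p,np.hypot(*d),np.degrees(np.arctan2(d[1],d[0])-Y))
print(st(0,-.06),delta(st(0,-.06),.30,-31.5))
E
```

```text
[0.62121532 0.11070516] 0.133575837687397 88.36363493527392
[ 0.53465009 -0.14765841] (array([ 0.2637, -0.1072, -0.0369]), np.float64(-6.96))
```

Call:
carry_out(
  steps=[
    [[0.06, -0.025, -0.03], 1, 1],
    [[0.12, -0.05, -0.04], 2, 1],
    [[0.18, -0.075, -0.04], 3, 1],
    [[0.24, -0.1, -0.04], 4, 1],
    [[0.264, -0.107, -0.04], 5, 1],
    [[0.264, -0.107, -0.04], 6, 1],
    [[0.264, -0.107, -0.04], 7, 1],
    [[0.264, -0.107, -0.04], 8, 1],
    [[0.264, -0.107, -0.04], 9, 1],
    [[0.264, -0.107, -0.04], 10, 1],
  ],
)

```text
time: 10.68
tool_pos: [0.5341, -0.1463, 0.3041]
ee_rot: [3.097, -0.011, 1.197]
wrist_force: [-0.8, 0.2, -0.7]
width: 0.0004
finger_force: 0.0
```

```bash
python3 - <<'E'
from h import *
o=robot.get_obs(); print(o['tool_pos'],o['ee_rot'],o['joint_positions'])
print(delta(st(0,-.06),.16,-31.5))
E
```

```text
[ 0.53410191 -0.14631169  0.30407125] [ 3.09729905 -0.01148297  1.19670396] [-3.77156419e-01  6.22125318e-02  1.20442455e+00  1.20106630e-02
  1.83067646e+00  5.33685109e-04]
(array([-0.0027, -0.0054,  0.144 ]), np.float64(1.0))
```

Call:
carry_out(
  steps=[
    [[-0.003, -0.005, 0.03], 0.5, 1],
    [[-0.003, -0.005, 0.07], 1, 1],
    [[-0.003, -0.005, 0.1], 1, 1],
    [[-0.003, -0.005, 0.12], 1, 1],
    [[-0.003, -0.005, 0.12], 1, 1],
    [[-0.003, -0.005, 0.12], 1, 1],
  ],
)

```text
time: 11.42
tool_pos: [0.5342, -0.1488, 0.1844]
ee_rot: [3.099, -0.019, 1.026]
wrist_force: [0.3, -0.0, 0.3]
width: 0.0003
finger_force: 0.0
```

```bash
python3 - <<'E'
from h import *
o=robot.get_obs(); R=Rm(o['ee_rot']); print(o['tool_pos'],o['ee_rot'],o['wrist_force'])
z=-R[:,2]; print('body lean in stand axes',RS.T@z[:2]*.1, 'tcp stand',RS.T@(o['tool_pos'][:2]-B))
print(delta(st(0,-.06),.14,-31.5))
s=snap('side','s5.png');t=snap('top','t5.png')
a=cv2.imread('pics/s5.png')[130:250,190:310];b=cv2.imread('pics/t5.png')[110:230,220:340]
cv2.imwrite('pics/c5.png',cv2.resize(np.hstack([a,b]),(800,400),interpolation=cv2.INTER_CUBIC))
E
```

```text
[ 0.53422896 -0.14880827  0.18441272] [ 3.09927074 -0.0187485   1.02599559] [ 0.28065102 -0.01019411  0.28923415]
body lean in stand axes [-0.00422155 -0.0018941 ] tcp stand [ 0.00024173 -0.06120045]
(array([ 0.0004, -0.0021,  0.0444]), np.float64(0.02))
```

View pics/c5.png

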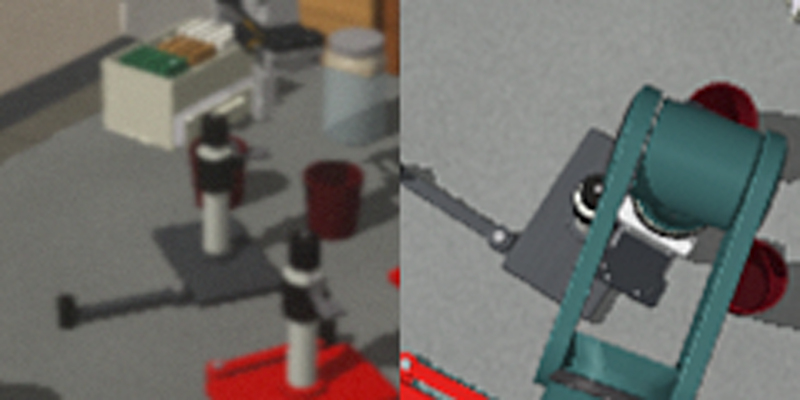

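The side panel shows the fingers at (262,90), above the button at (258,155) and clear of the head at (215,130). The tool's slight lean is away from the mast. I'll press now.

Call:
carry_out(
  steps=[
    [[0, -0.001, 0.015], 0, 1],
    [[0, -0.001, 0.028], 0, 1],
    [[0, -0.001, 0.034], 0, 1],
    [[0, -0.001, 0.037], 0, 1],
    [[0, -0.001, 0.039], 0, 1],
    [[0, -0.001, 0.041], 0, 1],
    [[0, -0.001, 0.043], 0, 1],
    [[0, -0.001, 0.044], 0, 1],
    [[0, -0.001, 0.044], 0, 1],
  ],
)

```text
time: 12.65
tool_pos: [0.5346, -0.1489, 0.1386]
ee_rot: [3.102, -0.018, 1.024]
wrist_force: [-3.5, -0.9, 4.7]
width: 0.0007
finger_force: 2.5
```

```bash
cat > hz.py <<'E'
from h import *
def headz(tag):
    # topmost cloud height near the mast axis, both cameras
    for n in('top','side'):
        s=snap(n,tag+n+'.png'); P=cloud(s); d=np.hypot(P[...,0]-B[0],P[...,1]-B[1])
        m=(d<.022)&(P[...,2]>.12)&(P[...,2]<.33)&(s['z_map']>0); q=P[m]
        print(n,m.sum(),np.percentile(q[:,2],[50,90,99]).round(4) if len(q) else '', q[q[:,2]>np.percentile(q[:,2],85)].mean(0).round(4) if len(q) else '')
E
python3 - <<'E'
from hz import *
o=robot.get_obs(); print(o['tool_pos'],o['wrist_force']); headz('b')
E
```

```text
[ 0.53461412 -0.14887034  0.1385978 ] [-3.45288821 -0.91575905  4.69936412]
top 94 [0.2196 0.2264 0.2323] [ 0.5629 -0.0893  0.2276]
side 143 [0.1826 0.2226 0.2271] [ 0.5636 -0.0909  0.2239]
```

The button is pressed and the column has come free: the top of the head rose from about 0.203 to about 0.226. I'll retreat straight up, then measure the head.

Call:
carry_out(
  steps=[
    [[0, 0, -0.02], 0, 1],
    [[0, 0, -0.06], 0, 1],
    [[0, 0, -0.11], 0, 1],
    [[0, 0, -0.15], 0, 0.5],
    [[0, 0, -0.15], 0, 0],
    [[0, 0, -0.15], 0, -0.1],
    [[0, 0, -0.15], 0, -0.1],
  ],
)

```text
time: 13.62
tool_pos: [0.5277, -0.1478, 0.2856]
ee_rot: [3.106, -0.018, 1.024]
wrist_force: [0.2, -0.1, -0.5]
width: 0.0367
finger_force: 0.0
```

```bash
python3 - <<'E'
from hz import *
headz('r')
o=robot.get_obs(); print(o['tool_pos'],o['ee_rot'],o['width'],o['wrist_force'],o['wrist_torque'])
im=[]
for n in('top','side'):
    a=cv2.imread('pics/r'+n+'.png'); y,x=(140,250) if n=='top' else(140,210)
    im.append(cv2.resize(a[y:y+60,x:x+60],(400,400),interpolation=cv2.INTER_CUBIC))
cv2.imwrite('pics/c6.png',np.hstack(im))
E
```

```text
top 98 [0.2195 0.2275 0.2323] [ 0.5671 -0.0931  0.2288]
side 154 [0.1846 0.2229 0.2293] [ 0.5613 -0.0878  0.2248]
[ 0.52775811 -0.1479121   0.28621866] [ 3.10559459 -0.01778107  1.02427266] 0.04485143720059077 [ 0.14388443 -0.06608138  0.04412509] [-0.10058479  0.16045997 -0.00120079]
```

View pics/c6.png

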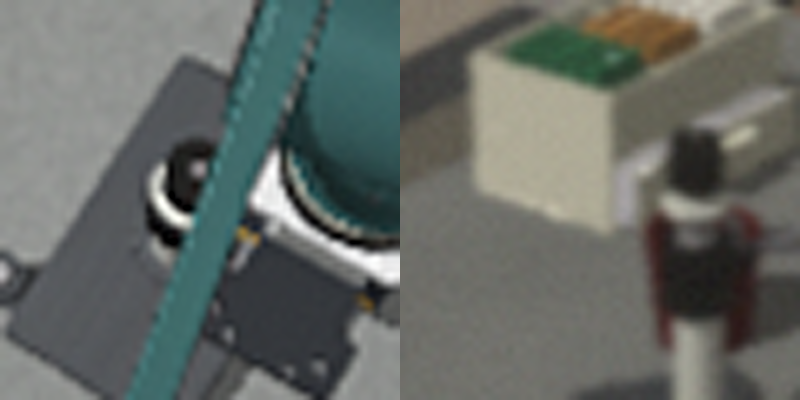

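Top panel: the screw is at about px (280,165.5), partly hidden by the arm. Side panel: the head is centred at about px (254.5,163.5). I'll intersect the two.

```bash
python3 - <<'E'
from h import *
t=dict(np.load('top0.npz'));s=dict(np.load('side0.npz'))
for z in (.225,.231): print(ray(t,280,165.5,z))
# side: black columns of the head rows in the new picture
g=cv2.imread('pics/rside.png').max(2)
for v in (160,163,166): 
    r=np.where(g[v,245:265]<75)[0]+245; print(v,r.min(),r.max())
for u,v,z in((254.5,163.5,.208),): print('side',ray(s,u,v,z))
# side ray closest to top ray in plan
c=-s['R'].T@s['t']; d=s['R'].T@np.linalg.inv(s['mtx'])@[254.5,163.5,1]
print('side line dir',d[:2]/np.hypot(*d[:2]), 'top before', ray(t,279.8,166.7,.206))
n=np.array([-d[1],d[0]])/np.hypot(*d[:2])
for nm,p in(('B',B),('top',ray(t,280,165.5,.228)[:2])): print(nm,'offset from side plane mm',1000*n@(p-c[:2]))
print('n',n,'tooly',RS@[1,0])
E
```

```text
[ 0.56283757 -0.09650679  0.225     ]
[ 0.56168149 -0.09617     0.231     ]
160 251 256
163 251 258
166 250 264
side [ 0.56389155 -0.0951834   0.208     ]
side line dir [ 0.5952796  -0.80351864] top before [ 0.56267633 -0.09683521  0.206     ]
B offset from side plane mm 0.910435164942994
top offset from side plane mm -1.9988972259501396
n [0.80351864 0.5952796 ] tooly [ 0.85264016 -0.52249856]
```

```bash
python3 - <<'E'
from h import *
print(delta([.564,-.096],.27,-97.5))
E
```

```text
(array([0.0629, 0.0034, 0.0175]), np.float64(6.61))
```

Call:
carry_out(
  steps=[
    [[0, 0, 0], 1, -0.3],
    [[0.02, 0, 0], 2, -0.3],
    [[0.04, 0.0015, 0], 3, -0.3],
    [[0.0629, 0.0034, 0], 4, -0.3],
    [[0.0629, 0.0034, 0], 5, -0.3],
    [[0.0629, 0.0034, 0], 6, -0.3],
    [[0.0629, 0.0034, 0], 6.6, -0.3],
    [[0.0629, 0.0034, 0], 6.6, -0.3],
    [[0.0629, 0.0034, 0], 6.6, -0.3],
  ],
)

```text
time: 14.85
tool_pos: [0.5636, -0.0961, 0.289]
ee_rot: [-3.141, -0.042, -0.127]
wrist_force: [-0.4, -0.4, 0.2]
width: 0.061
finger_force: 0.0
```

```bash
python3 - <<'E'
from hz import *
o=robot.get_obs(); print(o['tool_pos'],o['ee_rot'],o['width'],o['wrist_force'])
R=Rm(o['ee_rot']); print(R.round(3)); print(delta([.564,-.096],.187,-97.5)); headz('g')
a=cv2.imread('pics/gside.png')[120:200,215:315]
cv2.imwrite('pics/c7.png',cv2.resize(a,(750,600),interpolation=cv2.INTER_CUBIC))
E
```

```text
[ 0.56361976 -0.09614894  0.28901616] [-3.14084154 -0.04242839 -0.12652399] 0.06096270770950246 [-0.43242751 -0.36294521  0.17268244]
[[ 0.991 -0.126  0.042]
 [-0.126 -0.992 -0.005]
 [ 0.042 -0.001 -0.999]]
(array([-4.000e-03, -1.000e-04,  1.019e-01]), np.float64(0.03))
top 136 [0.1977 0.2252 0.2285] [ 0.5589 -0.0937  0.2265]
side 147 [0.1844 0.2238 0.2282] [ 0.5636 -0.0894  0.2245]
```

View pics/c7.png

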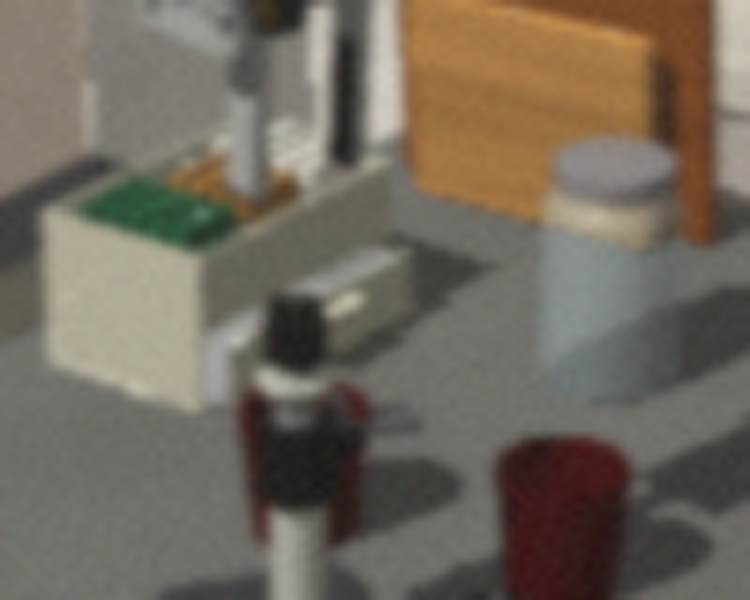

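The fingers, at (247,190) and (347,160), straddle the head at (297,315) symmetrically. I'll go down and close in small steps.

Call:
carry_out(
  steps=[
    [[-0.001, 0, 0.03], 0, -0.3],
    [[-0.002, 0, 0.06], 0, -0.3],
    [[-0.003, 0, 0.085], 0, -0.3],
    [[-0.0035, 0, 0.098], 0, -0.3],
    [[-0.0035, 0, 0.1], 0, -0.3],
    [[-0.0035, 0, 0.1], 0, 0.0],
    [[-0.0035, 0, 0.1], 0, 0.14],
    [[-0.0035, 0, 0.1], 0, 0.19],
    [[-0.0035, 0, 0.1], 0, 0.19],
    [[-0.0035, 0, 0.1], 0, 0.19],
  ],
)

```text
time: 16.2
tool_pos: [0.5653, -0.0949, 0.19]
ee_rot: [-3.139, -0.045, -0.127]
wrist_force: [2.7, 5.4, 0.8]
width: 0.0379
finger_force: 2.6
```

Call:
carry_out(
  steps=[
    [[0, 0, 0], 0, 0.21],
    [[0, 0, 0], 0, 0.23],
    [[0, 0, 0], 0, 0.23],
  ],
)

```text
time: 16.58
tool_pos: [0.5654, -0.094, 0.1898]
ee_rot: [-3.137, -0.045, -0.126]
wrist_force: [2.6, 7.1, 1.0]
width: 0.0364
finger_force: 3.5
```

The head lies about 3 mm further +y than the tool, which I can tell from the side force. I'll centre the tool and then grip.

Call:
carry_out(
  steps=[
    [[0.001, -0.002, 0], 0, 0.22],
    [[0.001, -0.0032, 0], 0, 0.22],
    [[0.001, -0.0032, 0], 0, 0.24],
    [[0.001, -0.0032, 0], 0, 0.24],
  ],
)

```text
time: 17.08
tool_pos: [0.5658, -0.0937, 0.1895]
ee_rot: [3.142, -0.043, -0.128]
wrist_force: [0.3, 0.0, 0.0]
width: 0.0353
finger_force: 0.0
```

Call:
carry_out(
  steps=[
    [[0.001, 0, 0], 0, 0.26],
    [[0.001, 0, 0], 0, 0.28],
    [[0.001, 0, 0], 0, 0.32],
    [[0.001, 0, 0], 0, 0.5],
    [[0.001, 0, 0], 0, 0.8],
    [[0.001, 0, 0], 0, 0.8],
  ],
)

```text
time: 17.82
tool_pos: [0.5668, -0.093, 0.1895]
ee_rot: [-3.14, -0.043, -0.128]
wrist_force: [-2.2, 3.4, -0.6]
width: 0.0335
finger_force: 30.0
```

```bash
python3 - <<'E'
from hz import *
o=robot.get_obs(); print(o['tool_pos'],o['ee_rot'],o['width'],o['wrist_force'],o['finger_force'])
R=Rm(o['ee_rot']); print((R.T@[0,0,.01]).round(5)); headz('h')
E
```

```text
[ 0.56680908 -0.09298035  0.18953048] [-3.14043273 -0.04282886 -0.12782744] 0.03350155206523999 [-2.18775669  3.43185548 -0.59449404] 29.999756813049316
[ 4.30e-04 -1.00e-05 -9.99e-03]
top 61 [0.177  0.2073 0.2199] [ 0.5502 -0.0933  0.2133]
side 226 [0.2068 0.2715 0.3042] [ 0.5589 -0.1088  0.2819]
```

Call:
carry_out(
  steps=[
    [[-0.0005, -0.001, 0], 0, 0.8],
    [[-0.0005, -0.001, -0.005], 0, 0.8],
    [[-0.0, -0.001, -0.01], 0, 0.8],
    [[0.0, -0.001, -0.015], 0, 0.8],
    [[0.0, -0.001, -0.02], 0, 0.8],
    [[0.0005, -0.001, -0.025], 0, 0.8],
    [[0.0005, -0.001, -0.03], 0, 0.8],
    [[0.001, -0.001, -0.035], 0, 0.8],
    [[0.001, -0.001, -0.04], 0, 0.8],
    [[0.001, -0.001, -0.04], 0, 0.8],
  ],
)

```text
time: 19.18
tool_pos: [0.5668, -0.0929, 0.2301]
ee_rot: [3.141, -0.045, -0.128]
wrist_force: [2.6, -4.0, -0.7]
width: 0.0334
finger_force: 30.0
```

Call:
carry_out(
  steps=[
    [[0.0004, 0.0005, -0.004], 0, 0.8],
    [[0.0005, 0.0005, -0.008], 0, 0.8],
    [[0.0007, 0.0005, -0.012], 0, 0.8],
    [[0.0008, 0.0005, -0.016], 0, 0.8],
    [[0.001, 0.0005, -0.02], 0, 0.8],
    [[0.0012, 0.0005, -0.024], 0, 0.8],
    [[0.0013, 0.0005, -0.028], 0, 0.8],
    [[0.0014, 0.0005, -0.03], 0, 0.8],
    [[0.0014, 0.0005, -0.03], 0, 0.8],
  ],
)

```text
time: 20.3
tool_pos: [0.5668, -0.0929, 0.2599]
ee_rot: [-3.141, -0.044, -0.128]
wrist_force: [3.6, -2.8, -2.8]
width: 0.0336
finger_force: 30.0
```

Call:
carry_out(
  steps=[
    [[0.0006, 0.0004, -0.001], 0, 0.8],
    [[0.0006, 0.0004, -0.002], 0, 0.8],
    [[0.0006, 0.0004, -0.003], 0, 0.8],
    [[0.0007, 0.0004, -0.004], 0, 0.8],
    [[0.0007, 0.0004, -0.005], 0, 0.8],
    [[0.0007, 0.0004, -0.005], 0, 0.8],
  ],
)

```text
time: 21.05
tool_pos: [0.5667, -0.0929, 0.2648]
ee_rot: [-3.14, -0.043, -0.128]
wrist_force: [2.4, -0.9, -2.4]
width: 0.0335
finger_force: 30.0
```

Call:
carry_out(
  steps=[
    [[0.0003, 0.0001, -0.001], 0, 0.8],
    [[0.0003, 0.0001, -0.002], 0, 0.8],
    [[0.0003, 0.0001, -0.0025], 0, 0.8],
    [[0.0003, 0.0001, -0.0025], 0, 0.8],
  ],
)

```text
time: 21.55
tool_pos: [0.5668, -0.093, 0.2672]
ee_rot: [-3.14, -0.043, -0.128]
wrist_force: [1.3, 1.4, -3.0]
width: 0.0337
finger_force: 30.0
```

Call:
carry_out(
  steps=[
    [[0.0001, -0.0001, -0.001], 0, 0.8],
    [[0.0001, -0.0001, -0.002], 0, 0.8],
    [[0.0001, -0.0001, -0.002], 0, 0.8],
  ],
)

```text
time: 21.92
tool_pos: [0.5668, -0.093, 0.2692]
ee_rot: [-3.14, -0.043, -0.128]
wrist_force: [0.4, 1.6, -2.6]
width: 0.0338
finger_force: 30.0
```

Call:
carry_out(
  steps=[
    [[0.0001, -0.0002, -0.001], 0, 0.8],
    [[0.0001, -0.0002, -0.002], 0, 0.8],
    [[0.0001, -0.0002, -0.002], 0, 0.8],
  ],
)

```text
time: 22.3
tool_pos: [0.5668, -0.093, 0.27]
ee_rot: [-3.141, -0.041, -0.128]
wrist_force: [0.4, 1.6, -9.0]
width: 0.0334
finger_force: 30.0
```

The hard stop is felt at 9 N. I'll ease off slightly, then check the post and plate numerically, as all 10 picture views are used.

Call:
carry_out(
  steps=[
    [[0, -0.0002, 0.0003], 0, 0.8],
    [[0, -0.0002, 0.0003], 0, 0.8],
    [[0, -0.0002, 0.0003], 0, 0.8],
    [[0, -0.0002, 0.0003], 0, 0.8],
  ],
)

```text
time: 22.8
tool_pos: [0.5668, -0.093, 0.27]
ee_rot: [-3.141, -0.042, -0.128]
wrist_force: [-0.7, 0.7, -10.8]
width: 0.0337
finger_force: 30.0
```

```bash
python3 - <<'E'
from h import *
s=snap('top','f.png'); P=cloud(s); z=P[...,2]; d=np.hypot(P[...,0]-.620,P[...,1]-.111)
m=(d<.03)&(z>.028)&(z<.045); q=P[m]; print(m.sum(),(q.min(0)+q.max(0))/2 if m.any() else '')
g0=dict(np.load('side0.npz'))
f=snap('side','fs.png'); Q=cloud(f); Q0=cloud(g0)
for nm,b in(('post',(.620,.111,.03)),('hinge',(.5485,-.0015,.03))):
    for C in(P,Q):
        e=np.hypot(C[...,0]-b[0],C[...,1]-b[1]); k=(e<b[2])&(C[...,2]>.01)&(C[...,2]<.05); q=C[k]; print(nm,k.sum(),q.mean(0).round(4) if k.any() else '',np.percentile(q[:,2],95) if k.any() else '')
o=robot.get_obs(); print(o['tool_pos'],o['wrist_force'],o['finger_force'],o['time'])
E
```

```text
31 [0.62739758 0.1109035  0.03612809]
post 71 [0.6206 0.1038 0.0256] 0.04255698639164726
post 74 [0.6178 0.1132 0.0229] 0.03900299889019491
hinge 50 [0.5561 0.0075 0.0191] 0.025985080318768346
hinge 79 [ 0.5449 -0.0009  0.0175] 0.023515077633883674
[ 0.56675769 -0.09295696  0.27002566] [  1.16029734  -0.53585984 -12.27544257] 29.996636509895325 22.9
```

Call:
carry_out(
  steps=[
    [[0, 0, 0.0008], 0, 0.8],
    [[0, 0, 0.0008], 0, 0.8],
    [[0, 0, 0.0008], 0, 0.8],
    [[0, 0, 0.0008], 0, 0.8],
  ],
)

```text
time: 23.4
tool_pos: [0.5668, -0.0929, 0.27]
ee_rot: [-3.141, -0.043, -0.128]
wrist_force: [-1.7, 0.6, -10.8]
width: 0.0332
finger_force: 30.0
```

Call:
carry_out(
  steps=[
    [[0, 0, 0], 0, 0.8],
    [[0, 0, 0], 0, 0.8],
    [[0, 0, 0], 0, 0.8],
    [[0, 0, 0], 0, 0.8],
    [[0, 0, 0], 0, 0.8],
    [[0, 0, 0], 0, 0.8],
    [[0, 0, 0], 0, 0.8],
    [[0, 0, 0], 0, 0.8],
  ],
)

```text
time: 24.4
tool_pos: [0.5669, -0.0929, 0.27]
ee_rot: [-3.141, -0.043, -0.128]
wrist_force: [-3.9, 0.4, -11.0]
width: 0.0333
finger_force: 30.0
```

Call:
carry_out(
  steps=[
    [[-0.0006, 0, 0.0002], 0, 0.8],
    [[-0.0006, 0, 0.0002], 0, 0.8],
    [[-0.0006, 0, 0.0002], 0, 0.8],
    [[-0.0006, 0, 0.0002], 0, 0.8],
  ],
)

```text
time: 24.9
tool_pos: [0.5668, -0.0929, 0.27]
ee_rot: [-3.141, -0.044, -0.128]
wrist_force: [-2.0, -1.7, -10.3]
width: 0.0337
finger_force: 30.0
```

```bash
python3 - <<'E'
from bench import robot
o=robot.get_obs(); print(o['tool_pos'],o['wrist_force'])
print(robot.close_job())
E
```

```text
[ 0.56683991 -0.09293086  0.27002998] [ -2.00418859  -1.72731035 -10.32964171]
the job is handed in; nothing more can be done
None
```

The job is handed in at about 25 s: the foot is swung out to its end stop, the button was pressed and freed the column, and the gripper is holding the head up against the top stop (about 10 N, the column drawn out about 0.10 m), ready for you to tighten the ring.

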